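# Gauge the depth of a turned blank's bore

## Robot

A 7-joint arm with a two-finger parallel gripper is mounted at the origin on the work surface. World frame = base frame: x ahead of the robot, y to its left, z up, the work surface at z = 0. Lengths are in m, angles in rad, forces in N, time in s.
With the tool pointing down it reaches from about 0.35 to 0.9 m from the base axis. Payload 8.1 kg.
Tool frame: the origin (TCP) lies on the centre line of the jaws, within the pads' length; the fingertips stand 17 mm ahead of it and the grasp point (between the pads) lies 2 mm behind it; z points along the fingers, y is the direction in which the jaws open and shut (so a half turn about z gives the same grasp; the last joint's range is limited). The gripper opens to 92 mm and grips with 3 to 60 N. Pads are 19 mm wide; open, the fingers measure 130 mm over their backs; the gripper's body (75 mm by 190 mm) begins 47 mm behind the grasp point.
Start: joints at [1.19, 0.434, 0.025, 1.573, -0.012, 1.134, -0.075], TCP at [0.171, -0.601, 0.244] pointing down, gripper open.
Joint ranges: [-2.62, 2.62], [-0.44, 2.09], [-1.27, 1.32], [0.08, 2.57], [-1.32, 4.46], [0.12, 2], [-2.74, 2.74]. Speed limits (rad/s): [2.22, 2.22, 3.01, 3.01, 3.14, 3.14, 3.14].

## Interface

Orientations are given as a rotation vector (axis times angle).
In Python, from cell import arm gives the robot as it stands.
- The arm moves only by the shell command python3 -m creep 'ROWS' [FORCE]. ROWS is JSON, a list that holds one entry, the list of rows, each a list of 7 numbers: the shift along the world's x, y, z in cm, then the turn, a rotation vector about the world's x, y, z in degrees, then the opening, from -1 (shut) to 1 (fully open), so that 0 is half open. In form: [[[tx, ty, tz, ax, ay, az, jaw], ...]]. A call has 1 to 5 rows; each row is the pose to reach, as a shift and turn from the pose commanded when the call began; what a row does not reach only later rows make up. A row lasts 1/10 s, in which the tool goes at most 50 mm and 8.59 degrees, less where a joint would pass 70% of its speed; a pose out of reach is approached as far as the arm can. A call with a gripper value outside its range is refused whole. The fingers move at their own pace and stop on an object; FORCE is the grip in N (left out, the last holds). Time passes only in rows, so rows that repeat a pose let the fingers close. It gives the time, the measured TCP pose, the force and the opening at its end, in the units of the state.
- arm.observe(): the state, without advancing time (a new reading comes with each control period).
- arm.get_image(name): name is "side" or "top" or "wrist"; returns the picture (384x512x3 uint8, red, green, blue); there is no depth.
- arm.camera_model(name): a dict with "vfov" (degrees; the focal length in pixels is half the picture's height over the tangent of half this angle, whatever the lens; pixels are square), "cx", "cy" (the principal point, pixels), "cam_to_world" (4x4, takes a point from camera to world coordinates); the wrist camera has in their place "T_tool_cam" (4x4, takes a point from camera to tool coordinates, whose origin is the TCP and whose axes are the flange's). Camera axes: x right, y down, z forward; pixel columns grow to the right and rows downward; lengths in m; the calibration is good to about 2 mm. A picture is of the moment at which its call begins: read the wrist's pose just before it. camera_model takes no time and is no camera call.
- arm.sign_off(): hands the job in, once; it reports no verdict.
The state is a dict: "clock": time; "joints": joint angles; "dq": joint speeds; "joint_efforts": joint torques, N m; "position": TCP position; "ee_rot": TCP orientation; "force": force on the tool from outside, world axes, zero at the start; "ft_torque": the same for the moment, N m; "width": opening from 0.0 (shut) to 1.0 (fully open).
Only numpy, scipy, OpenCV 4.12 (cv2) and the standard library are available. Lean on these libraries where they do the work, as an engineer would, in place of code of your own. Each camera call takes 0.05 s, during which the arm holds its last target.

## Task

Measure how deep the upright turned blank is bored: take the depth gauge from its cradle by its sprung knob, set its crossbar flat across the blank's mouth with the rod in the bore, and gently push the rod down through the crossbar until it bottoms in the hole, never pressing on the bottom with more than about 20 N. Let go and leave the gauge standing there, then slide the pointer on the marking stand down until it is level with the top of the gauge's knob, and let go of it. Do not disturb the bowl, the wooden tube or the cork sanding block.

Things in the scene. Friction and masses are not known exactly. Their poses are not given: they have to be found in the camera images.
- blank: turned pale wooden blank, a plain upright cylinder 72 mm in diameter with three thin beads (80 mm), 100 mm tall, fixed to the bench on a flat steel ring 100 mm in diameter. A straight blind bore 18 mm in diameter runs down its axis from the top; its depth is unknown, between 40 and 80 mm. Origin at the centre of its underside on the bench, z up
- mouth (a point): centre of the bore's mouth, at the top face of the blank
- gauge_rod: steel rod of the depth gauge, 10 mm in diameter with a rounded tip, weighing about 110 g. It slides along its own z (up) through the crossbar and stays where it is put: it takes about 5 N to slide it, so the gauge can be lifted and carried by its knob. Origin on the rod's axis, at the knob's centre while the knob is not pressed; the tip lies 137 mm below the origin
- knob (a point): centre of the square wooden knob on the rod's upper end, 24 x 24 mm and 26 mm tall, sides along x and y. The knob is sprung on the rod: pushed down, it gives by 1 mm for each 3.5 N (12 mm at most), and it comes back up when let go
- rod_top (a point): centre of the top face of the gauge's knob, 13 mm above the knob's centre
- bar_seat (a point): centre of the underside of the gauge's crossbar, a dark wooden bar 116 mm long (x), 44 mm wide (y), 16 mm thick, about 80 g, pierced by the rod at its centre. At the start the bar lies across the cradle and the rod's tip hangs 12 to 22 mm below this point; the knob turns with the bar
- cradle: fixed plywood cradle, 120 (x) x 80 (y) mm base, with two cheeks 60 mm high on which the ends of the gauge's crossbar lie; open between the cheeks (64 mm). Origin at the centre of its underside
- marker (a joint): how far the pointer's collar has been slid down the marking stand's post, in m: 0 at the top (pointer 265 mm above the bench), up to 0.14; more is lower. It slides straight up and down with 5 N of friction and stays where it is left
- marker_grip (a point): centre of the wooden grip block at the end of the pointer's arm: 18 mm (x) x 22 mm (y) x 26 mm tall. The block can be pinched across x from above; the post (14 mm in diameter, top 300 mm above the bench) stands 105 mm from here towards -y of this frame. Only the pointer moves, the stand (a grey 100 mm square foot with the post) is fixed
- pointer (a point): tip of the thin steel pointer (2 mm thick), 40 mm beyond the grip block's centre, at the same height as that centre
- bowl_mid (a point): centre of a loose dark wooden bowl, 124 mm in diameter, 60 mm tall; leave alone
- tube_mid (a point): centre of a loose pale turned wooden tube standing upright, 64 mm in diameter at the foot, 110 mm tall; leave alone
- block_mid (a point): centre of a loose cork sanding block 90 x 55 x 30 mm; leave alone

How it is judged:
By the outcome, as a careful person would: the job done as asked, in the order asked, and still so for the second after the job is handed in, with the robot touching nothing.
It also fails if it takes over 61 s, if anything falls off the work surface, if the arm or the gripper's body presses on something with over 40 N, if the wrist force passes 120 N, or if a joint passes its speed limit or range.

## Working session

There is one attempt and no reset: what is moved stays moved. The work goes in short steps, Python scripts to look and compute and a shell command to move; the robot and the scene stay as the last step left them, time stands still between calls to the robot, and variables do not carry over. Pictures are saved under pics/ and viewed, and the job is handed in when it is done.

```bash
ls; mkdir -p pics
python3 - <<'E'
from cell import arm
import cv2,numpy as np
s=arm.observe();print(s)
for n in("side","top","wrist"):
    m=arm.camera_model(n);print(n,m)
    cv2.imwrite(f"pics/{n}0.png",arm.get_image(n)[:,:,::-1])
E
```

```text
pics
{'clock': 0.0, 'joints': array([ 1.19040803,  0.43522272,  0.02496252,  1.57408881, -0.01160129,
        1.13399861, -0.07509871]), 'dq': array([-0.00066222,  0.00092226,  0.00087481,  0.0008435 , -0.00116371,
        0.00183179, -0.00010886]), 'joint_efforts': array([-9.65665640e-05, -6.67846799e+01,  9.84764881e-01, -3.14459825e+01,
       -6.04724418e-02,  4.31815325e-02,  1.76308531e-04]), 'position': array([ 0.17121469, -0.60058965,  0.2429482 ]), 'ee_rot': array([-3.10983338e+00, -4.34642528e-01,  5.53843038e-04]), 'force': array([-0.44937155,  0.60864545,  0.82947257]), 'ft_torque': array([ 0.01188311, -0.05657842, -0.04816562]), 'width': 0.9993465229447278}
side {'vfov': 53.87959314096796, 'cx': 260.85793239309015, 'cy': 194.0365775135005, 'cam_to_world': array([[-0.72490841, -0.52616311,  0.44458989,  0.16812803],
       [-0.68857428,  0.53538991, -0.48910439,  0.44956256],
       [ 0.01931974, -0.66068905, -0.75041104,  0.868902  ],
       [ 0.        ,  0.        ,  0.        ,  1.        ]])}
top {'vfov': 50.62152973500418, 'cx': 249.22921074813962, 'cy': 190.02587434948958, 'cam_to_world': array([[ 0.02740215, -0.98414346,  0.1752449 ,  0.38890292],
       [-0.99960012, -0.02820131, -0.00207109, -0.02802957],
       [ 0.00698039, -0.17511807, -0.98452269,  1.15433717],
       [ 0.        ,  0.        ,  0.        ,  1.        ]])}
wrist {'vfov': 63.3436231692354, 'cx': 252.81195905135064, 'cy': 194.34875207943378, 'T_tool_cam': array([[ 1.00863608e-03, -9.68085297e-01, -2.50618916e-01,
         6.69331954e-02],
       [ 9.99998172e-01,  5.69363069e-04,  1.82525019e-03,
        -1.69708652e-03],
       [-1.62430472e-03, -2.50620299e-01,  9.68084101e-01,
        -1.40798102e-01],
       [ 0.00000000e+00,  0.00000000e+00,  0.00000000e+00,
         1.00000000e+00]])}
```

View pics/side0.png

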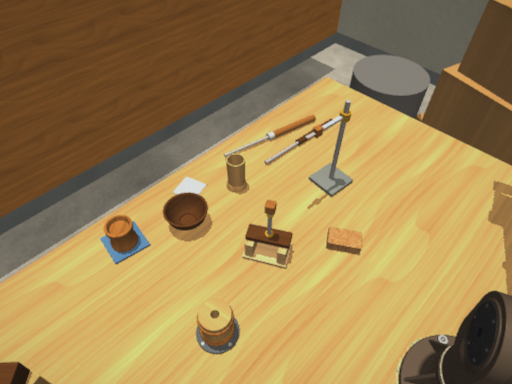

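View pics/top0.png

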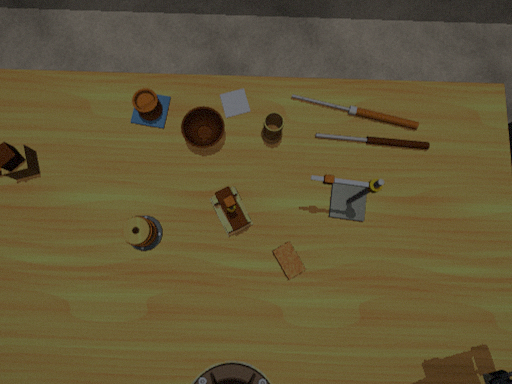

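View pics/wrist0.png

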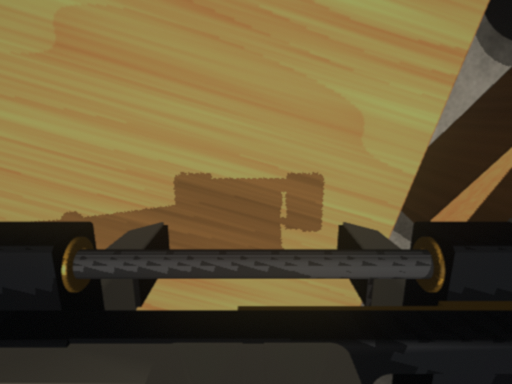

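The side view shows the gauge at about (270,225), the blank at (215,320) and the stand at (335,170). In the top view they are at (231,205), (143,231) and (349,200), with the pointer's grip block near (329,180). I'll enlarge these for measuring.

Run:
```python
import cv2,numpy as np
def crop(n,x,y,w,h,k):
    im=cv2.imread(f"pics/{n}0.png")[y:y+h,x:x+w]
    return cv2.resize(im,None,fx=k,fy=k,interpolation=cv2.INTER_CUBIC)
cv2.imwrite("pics/c1.png",np.hstack([crop("side",235,190,75,80,5),crop("side",185,290,75,80,5)]))
cv2.imwrite("pics/c2.png",np.hstack([crop("top",200,175,75,80,5),crop("top",110,200,75,80,5)]))
cv2.imwrite("pics/c3.png",np.hstack([crop("side",295,90,75,120,5),crop("top",295,160,100,75,4).copy() if 0 else cv2.copyMakeBorder(crop("top",300,165,85,65,5)[:,:],0,275,0,0,cv2.BORDER_CONSTANT)]))
```

```text
(no output)
```

View pics/c1.png

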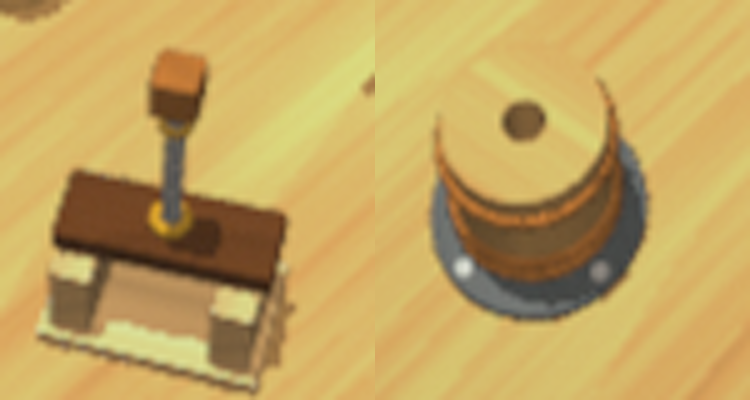

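View pics/c2.png

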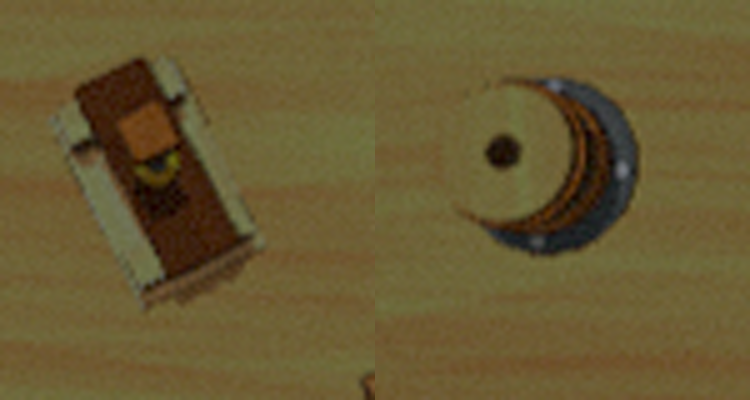

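View pics/c3.png

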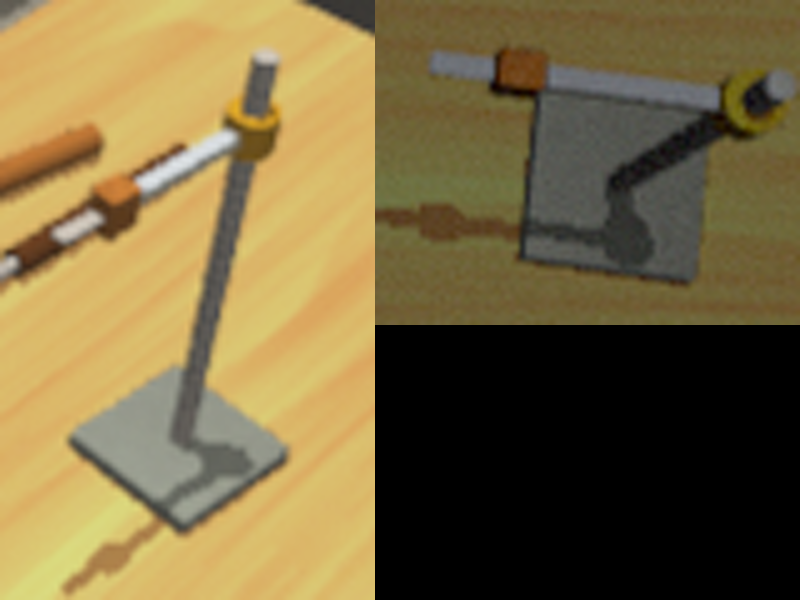

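Readings, in full-image pixels:

| Feature | Side | Top |
|---|---|---|
| Knob top | (271.2,203.4) | (229.6,201) |
| Bore mouth | (214.6,314.2) | (135.6,230.4) |
| Grip block top | (318.2,127.8) | (329.4,179) |
| Post top | (348,101.4) | (381.6,182) |

Next step is to triangulate these.

```bash
cat > h.py <<'E'
from cell import arm
import numpy as np,cv2
from scipy.spatial.transform import Rotation as R
def ray(m,uv,T=None):
    f=192/np.tan(np.radians(m["vfov"]/2)); T=m["cam_to_world"] if T is None else T
    d=T[:3,:3]@np.array([(uv[0]-m["cx"])/f,(uv[1]-m["cy"])/f,1]); return T[:3,3],d/np.linalg.norm(d)
def tri(rays):
    A=sum(np.eye(3)-np.outer(d,d) for o,d in rays); b=sum((np.eye(3)-np.outer(d,d))@o for o,d in rays)
    p=np.linalg.solve(A,b); return p,[round(1e3*float(np.linalg.norm(np.cross(d,p-o))),1) for o,d in rays]
def atz(r,z): o,d=r; return o+d*(z-o[2])/d[2]
def wT(s):
    T=np.eye(4);T[:3,:3]=R.from_rotvec(s["ee_rot"]).as_matrix();T[:3,3]=s["position"];return T@arm.camera_model("wrist")["T_tool_cam"]
def snap(n,name):
    s=arm.observe(); im=arm.get_image(n); cv2.imwrite(f"pics/{name}.png",im[:,:,::-1])
    if n=="wrist": np.save(f"pics/{name}.npy",wT(s))
    return s
E
python3 - <<'E'
from h import *
np.set_printoptions(precision=4,suppress=True)
S=arm.camera_model("side");T=arm.camera_model("top")
for k,a,b in [("knobtop",(271.2,203.4),(229.6,201)),("mouth",(214.6,314.2),(135.6,230.4)),("griptop",(318.2,127.8),(329.4,179)),("posttop",(348,101.4),(381.6,182))]:
    print(k,tri([ray(S,a),ray(T,b)]))
# bar yaw
c=[(75,90),(147,57),(255,237),(163,280)]
P=[atz(ray(T,(200+x/5,175+y/5)),.082) for x,y in c]; print(P)
for a,b in((0,3),(1,2),(0,1),(3,2)):
    d=P[b]-P[a];print(np.degrees(np.arctan2(d[1],d[0])),np.linalg.norm(d))
q=[atz(ray(T,(300+(x-375)/5,165+y/5)),.265) for x,y in ((430,63),(500,70),(720,96))];print(q)
d=q[0]-q[2];print(np.degrees(np.arctan2(d[1],d[0])))
s=arm.observe();print(R.from_rotvec(s["ee_rot"]).as_matrix())
# cork, bowl, tube approx
for n,uv,z in(("block",(289,260),.03),("bowl",(203,127),.06),("tube",(274,123),.11),("base",(349,202),0.005)):print(n,atz(ray(T,uv),z))
E
```

```text
knobtop (array([0.5307, 0.0155, 0.196 ]), [1.0, 1.0])
mouth (array([0.4621, 0.2615, 0.0962]), [0.3, 0.3])
griptop (array([ 0.5774, -0.2091,  0.2637]), [0.3, 0.3])
posttop (array([ 0.5674, -0.3154,  0.2955]), [0.2, 0.2])
[array([0.5691, 0.0611, 0.082 ]), array([0.5881, 0.0232, 0.082 ]), array([ 0.493 , -0.0374,  0.082 ]), array([0.4689, 0.0105, 0.082 ])]
-153.19270698285496 0.11221556902664287
-147.52424930624582 0.11282820899646197
-63.2753641489992 0.04241634436011404
-63.32333504541963 0.05356070043537468
[array([ 0.5794, -0.1674,  0.265 ]), array([ 0.5771, -0.1988,  0.265 ]), array([ 0.5681, -0.2972,  0.265 ])]
85.01117880845362
[[ 0.9617  0.2742 -0.0004]
 [ 0.2742 -0.9617  0.0011]
 [-0.0001 -0.0012 -1.    ]]
block [ 0.3981 -0.1443  0.03  ]
bowl [0.76   0.1046 0.06  ]
tube [ 0.76   -0.0919  0.11  ]
base [ 0.5668 -0.3172  0.005 ]
```

```bash
python3 -m creep '[[[0,0,4,0,0,0,1],[2,3,8,0,0,0,1],[4,7,9,0,0,0,1],[6,11,9,0,0,0,1],[8,15,9,0,0,0,1]]]' 20; python3 -m creep '[[[2,4,0,0,0,3,1],[4.5,8,0,0,0,6,1],[7,12,0,0,0,9,1],[9.5,16,0,0,0,12,1],[12,20,0,0,0,14,1]]]'
python3 -m creep '[[[2,4,0,0,0,0,1],[4,8,0,0,0,0,1],[6.5,12,0,0,0,0,1],[7.5,14,0,0,0,0,1],[8,15,0,0,0,0,1]]]'
```

```text
clock: 0.65
position: [0.252, -0.4495, 0.3341]
ee_rot: [3.11, 0.435, 0.001]
force: [1.6, 0.4, -0.2]
width: 0.999
clock: 1.15
position: [0.3719, -0.2492, 0.3338]
ee_rot: [3.034, 0.814, 0.0]
force: [1.2, 0.2, -0.5]
width: 0.998
clock: 1.65
position: [0.452, -0.0986, 0.3336]
ee_rot: [-3.033, -0.816, -0.0]
force: [-0.7, -0.5, -0.2]
width: 1.001
```

```bash
python3 -c "
from h import *
snap('wrist','w1')"; python3 -m creep '[[[2,3,0,0,0,0,1],[3,5,0,0,0,0,1],[3,7,0,0,0,0,1],[3,7,0,0,0,0,1]]]';python3 -c "
from h import *
snap('wrist','w2')
a=cv2.imread('pics/w1.png');b=cv2.imread('pics/w2.png')
cv2.imwrite('pics/w12.png',cv2.resize(np.hstack([a,b]),None,fx=.78,fy=.78))"
```

```text
clock: 2.1
position: [0.4811, -0.0299, 0.3336]
ee_rot: [-3.034, -0.814, 0.001]
force: [1.0, 0.2, -0.1]
width: 1.0
```

View pics/w12.png

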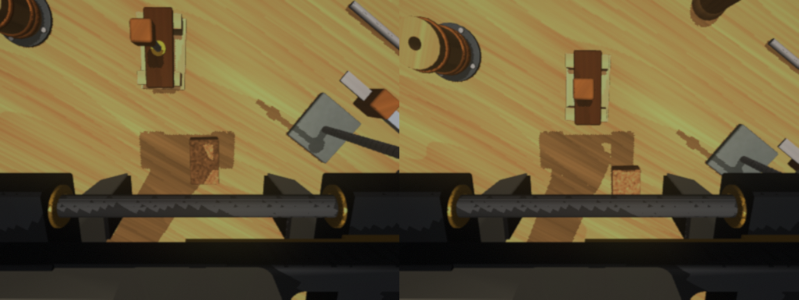

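Both wrist views show the gauge, at about (185,50) and (750,113) in full pixels of the pair. They also show the blank's mouth and the marker block. I'll enlarge them.

Run:
```python
import cv2,numpy as np
def crop(n,x,y,w,h,k):
    im=cv2.imread(f"pics/{n}.png")[y:y+h,x:x+w]
    return cv2.resize(im,None,fx=k,fy=k,interpolation=cv2.INTER_CUBIC)
cv2.imwrite("pics/c4.png",np.hstack([crop("w1",150,0,100,120,4),crop("w2",200,55,100,120,4)]))
cv2.imwrite("pics/c5.png",np.hstack([crop("w1",420,75,92,100,4),crop("w2",0,10,110,100,4)]))
```

```text
(no output)
```

View pics/c4.png

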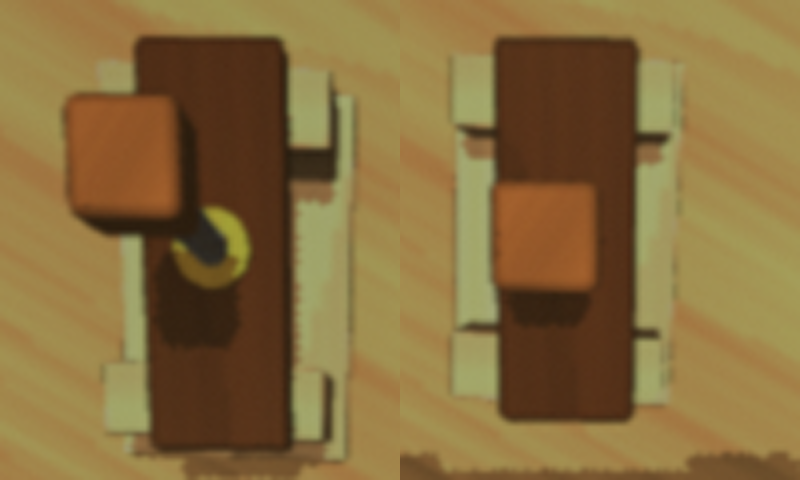

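View pics/c5.png

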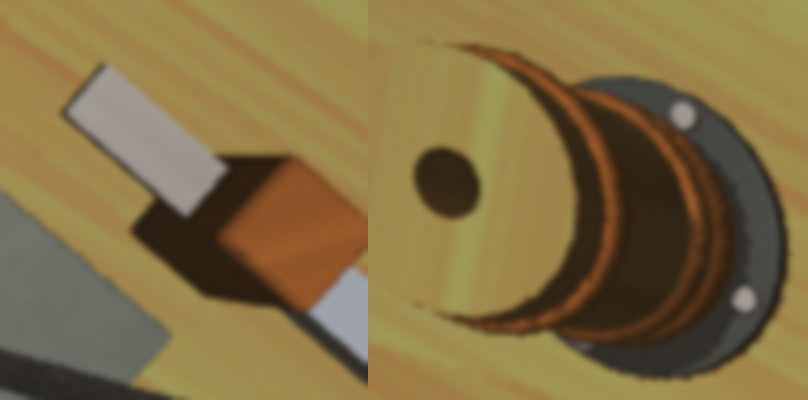

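Run:
```python
from h import *
np.set_printoptions(precision=4,suppress=True)
S=arm.camera_model("side");T=arm.camera_model("top");W=arm.camera_model("wrist")
w1=np.load("pics/w1.npy");w2=np.load("pics/w2.npy")
r1=ray(W,(181,38.7),w1);r2=ray(W,(236.5,114),w2);a=ray(S,(271.2,203.4));b=ray(T,(229.6,201))
print("knob",tri([r1,r2]),tri([r1,r2,a,b]),atz(r2,.196),atz(r1,.196))
m2=ray(W,(19.7,55.7),w2);print("mouth",tri([m2,ray(S,(214.6,314.2)),ray(T,(135.6,230.4))]),atz(m2,.1))
g=ray(W,(494,132.5),w1);print("grip",tri([g,ray(S,(318.2,127.8)),ray(T,(329.4,179))]),atz(g,.278),atz(g,.27))
s=arm.observe();x=R.from_rotvec(s["ee_rot"]).as_matrix();print(s["position"],np.degrees(np.arctan2(x[1,0],x[0,0])))
```

```text
knob (array([0.5314, 0.017 , 0.1959]), [0.0, 0.0]) (array([0.5309, 0.0163, 0.1967]), [0.6, 0.9, 1.7, 0.6]) [0.5314 0.017  0.196 ] [0.5314 0.017  0.196 ]
mouth (array([0.462 , 0.2618, 0.0976]), [0.6, 0.6, 0.5]) [0.4627 0.2608 0.1   ]
grip (array([ 0.5784, -0.2091,  0.2633]), [1.6, 1.1, 0.6]) [ 0.5751 -0.1986  0.278 ] [ 0.5777 -0.2041  0.27  ]
[ 0.481  -0.0316  0.3336] 29.935040056251978
```

```bash
python3 -m creep '[[[2.5,2.4,0,0,0,0,1],[5,4.85,-2,0,0,0,1],[5,4.85,-6,0,0,0,1],[5,4.85,-8,0,0,0,1],[5,4.85,-8,0,0,0,1]]]';python3 -c "
from h import *
snap('wrist','w3');snap('side','s3')"
```

```text
clock: 2.65
position: [0.5295, 0.0146, 0.2507]
ee_rot: [-3.036, -0.807, 0.01]
force: [-0.1, -0.5, 1.0]
width: 1.002
```

View pics/w3.png

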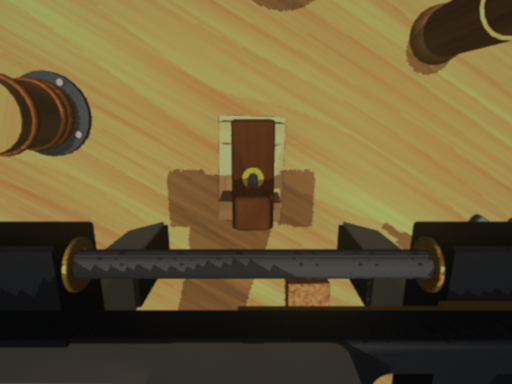

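The gauge rod (253,180) is centred between the jaws. The knob is hidden behind the gripper's bar, so I'll descend and close.

```bash
python3 -m creep '[[[0.1,0.1,-2,0,0,0,1],[0.1,0.1,-4,0,0,0,1],[0.1,0.1,-6,0,0,0,1],[0.1,0.1,-7.1,0,0,0,1],[0.1,0.1,-7.1,0,0,0,1]]]'; python3 -m creep '[[[0,0,0,0,0,0,1],[0,0,0,0,0,0,-0.2],[0,0,0,0,0,0,-0.6],[0,0,0,0,0,0,-0.6],[0,0,0,0,0,0,-0.6]]]' 25;python3 -m creep '[[[0,0,0,0,0,0,-0.6],[0,0,0,0,0,0,-0.6],[0,0,0,0,0,0,-0.6],[0,0,0,0,0,0,-0.6]]]' ;python3 -c "
from h import *
snap('side','s4')
im=cv2.imread('pics/s4.png')[100:300,180:400];cv2.imwrite('pics/s4c.png',cv2.resize(im,None,fx=3,fy=3))"
```

```text
clock: 3.25
position: [0.5323, 0.0177, 0.1827]
ee_rot: [3.035, 0.809, -0.001]
force: [0.0, -0.2, 0.4]
width: 1.004
clock: 3.75
position: [0.5325, 0.0185, 0.183]
ee_rot: [3.035, 0.811, 0.001]
force: [-0.7, 0.2, -0.3]
width: 0.702
clock: 4.15
position: [0.5324, 0.0185, 0.1827]
ee_rot: [3.035, 0.811, -0.0]
force: [0.4, -0.2, -0.0]
width: 0.354
```

View pics/s4c.png

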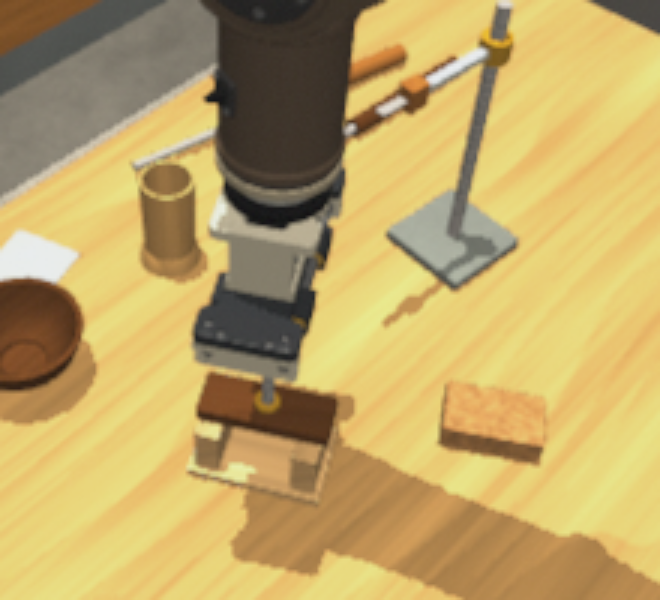

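The fingers surround the knob, and the gauge and cradle are undisturbed. The jaws are still closing.

```bash
python3 -m creep '[[[0,0,0,0,0,0,-0.7],[0,0,0,0,0,0,-0.7],[0,0,0,0,0,0,-0.7],[0,0,0,0,0,0,-0.7],[0,0,0,0,0,0,-0.7]]]';python3 -m creep '[[[0,0,1,0,0,0,-0.7],[0,0,2,0,0,0,-0.7],[0,0,3,0,0,0,-0.7],[0,0,3,0,0,0,-0.7],[0,0,3,0,0,0,-0.7]]]'
```

```text
clock: 4.7
position: [0.5324, 0.0184, 0.1828]
ee_rot: [3.035, 0.811, 0.0]
force: [0.4, -1.2, -0.5]
width: 0.261
clock: 5.2
position: [0.5325, 0.0184, 0.2131]
ee_rot: [3.035, 0.811, 0.001]
force: [-1.0, 0.4, -2.5]
width: 0.257
```

```bash
python3 -m creep '[[[0,0,3,0,0,0,-0.7],[0,0,6,0,0,0,-0.7],[-1,3,8,0,0,0,-0.7],[-2,7,8,0,0,0,-0.7],[-3,11,8,0,0,0,-0.7]]]';python3 -m creep '[[[-1,3,0,0,0,0,-0.7],[-2,6,0,0,0,0,-0.7],[-3,10,0,0,0,0,-0.7],[-4,13.2,0,0,0,0,-0.7],[-4,13.2,0,0,0,0,-0.7]]]';python3 -m creep '[[[0,0,0,0,0,0,-0.7],[0,0,-2,0,0,0,-0.7],[0,0,-3,0,0,0,-0.7],[0,0,-3,0,0,0,-0.7],[0,0,-3,0,0,0,-0.7]]]';python3 -c "
from h import *
for n in('side','top','wrist'): snap(n,n[0]+'5')
im=cv2.imread('pics/s5.png')[230:384,140:320];cv2.imwrite('pics/s5c.png',cv2.resize(im,None,fx=4,fy=3.9))"
```

```text
clock: 5.7
position: [0.5021, 0.1292, 0.2932]
ee_rot: [3.036, 0.808, 0.002]
force: [0.8, 0.3, -3.1]
width: 0.26
clock: 6.2
position: [0.4595, 0.2657, 0.2926]
ee_rot: [-3.029, -0.822, 0.001]
force: [0.9, -1.4, -2.2]
width: 0.259
clock: 6.7
position: [0.4627, 0.2598, 0.2628]
ee_rot: [3.035, 0.809, -0.001]
force: [0.6, 1.1, -1.4]
width: 0.258
```

View pics/s5c.png

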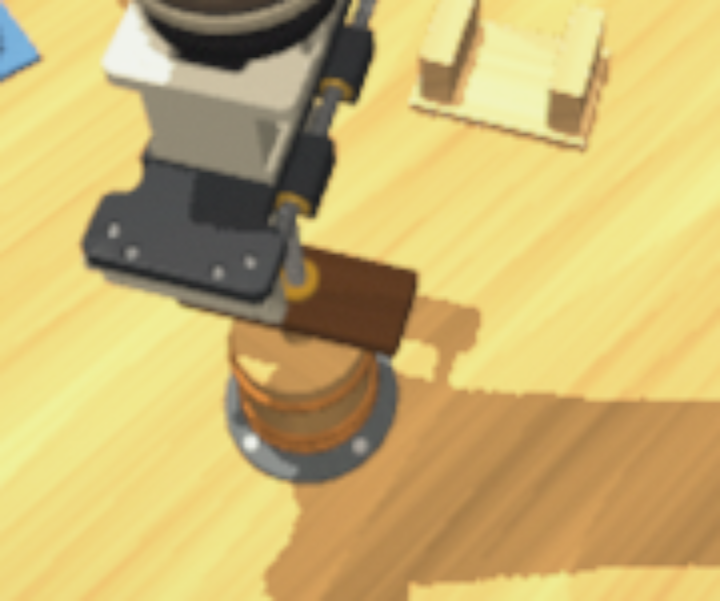

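View pics/w5.png

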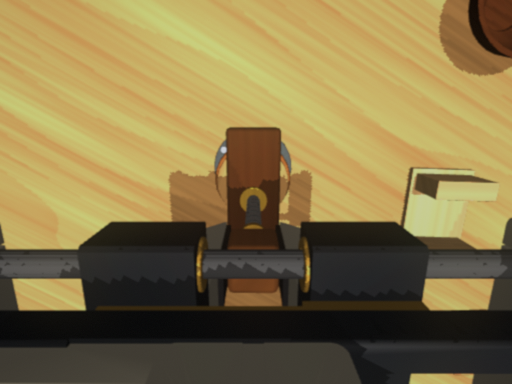

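```bash
python3 -m creep '[[[0.1,0.2,-1,0,0,0,-0.7],[0.1,0.2,-2,0,0,0,-0.7],[0.1,0.2,-2,0,0,0,-0.7],[0.1,0.2,-2,0,0,0,-0.7]]]';python3 - <<'E'
from h import *
s=arm.observe();print(s["position"],s["force"])
for n in('side','wrist'): snap(n,n[0]+'6')
im=cv2.imread('pics/s6.png')[270:350,170:270];im=cv2.resize(im,None,fx=6,fy=6)
im2=cv2.imread('pics/w6.png')[110:240,180:330];im2=cv2.resize(im2,None,fx=4,fy=4)
cv2.imwrite('pics/s6c.png',im);cv2.imwrite('pics/w6c.png',im2)
E
```

```text
clock: 7.25
position: [0.4631, 0.2623, 0.2422]
ee_rot: [3.035, 0.811, -0.002]
force: [-0.5, -0.1, -1.6]
width: 0.261
[0.46309822 0.26230274 0.2422141 ] [-0.51756333 -0.13549712 -1.57583747]
```

View pics/s6c.png

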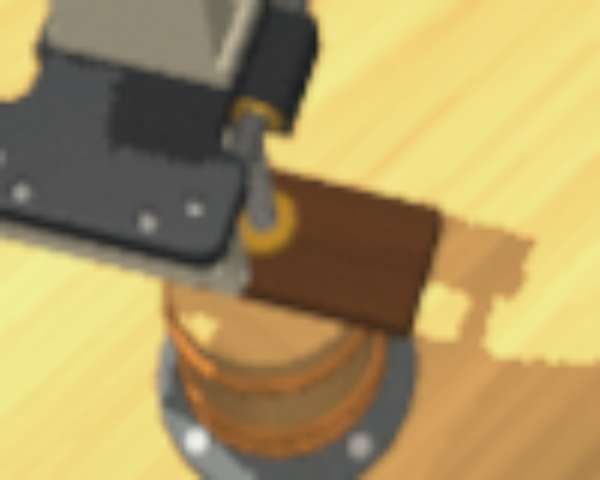

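View pics/w6c.png

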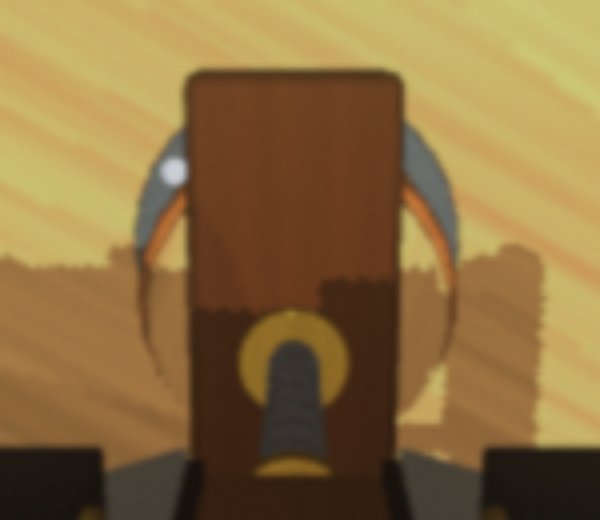

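Run:
```python
from h import *
np.set_printoptions(precision=4,suppress=True)
S=arm.camera_model("side");W=arm.camera_model("wrist")
a=ray(S,(214.4,306.6));b=ray(W,(253.2,200),np.load("pics/w6.npy"))
print(tri([a,b]),atz(a,.142),atz(b,.142))
```

```text
(array([0.4604, 0.2609, 0.1329]), [1.1, 1.1]) [0.4567 0.2621 0.142 ] [0.4628 0.2633 0.142 ]
```

```bash
python3 -m creep '[[[0.1,-0.1,-0.3,0,0,0,-0.7],[0.1,-0.1,-0.6,0,0,0,-0.7],[0.1,-0.1,-0.8,0,0,0,-0.7],[0.1,-0.1,-1,0,0,0,-0.7],[0.1,-0.1,-1,0,0,0,-0.7]]]'
```

```text
clock: 7.85
position: [0.4642, 0.2614, 0.2324]
ee_rot: [3.035, 0.811, -0.001]
force: [-0.2, 0.6, -2.4]
width: 0.263
```

```bash
python3 -m creep '[[[0,0,-0.2,0,0,0,-0.7],[0,0,-0.4,0,0,0,-0.7],[0,0,-0.5,0,0,0,-0.7],[0,0,-0.5,0,0,0,-0.7]]]';python3 -m creep '[[[0,0,-0.2,0,0,0,-0.7],[0,0,-0.4,0,0,0,-0.7],[0,0,-0.5,0,0,0,-0.7],[0,0,-0.5,0,0,0,-0.7]]]';python3 -c "
from h import *
snap('side','s7')
im=cv2.imread('pics/s7.png')[270:350,170:270];im=cv2.resize(im,None,fx=6,fy=6)
cv2.imwrite('pics/s7c.png',im)"
```

```text
clock: 8.25
position: [0.4643, 0.2614, 0.2275]
ee_rot: [3.035, 0.811, -0.001]
force: [0.7, 0.6, -1.6]
width: 0.258
clock: 8.65
position: [0.4645, 0.2615, 0.2228]
ee_rot: [-3.035, -0.811, -0.0]
force: [0.5, -0.2, 0.4]
width: 0.26
```

View pics/s7c.png

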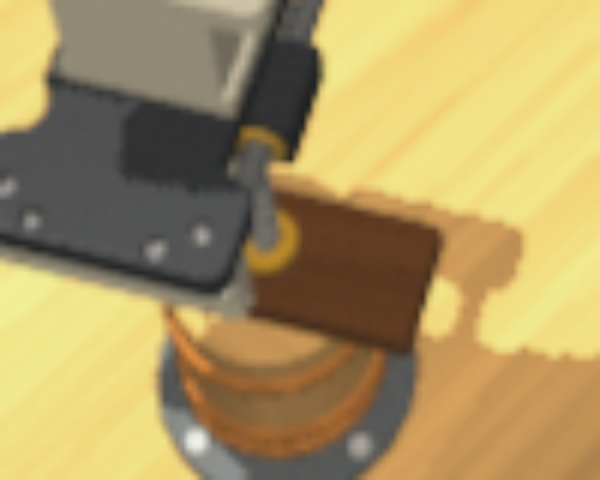

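TCP minus bar seat was 0.1228 m in the cradle, so the bar should seat on the blank at TCP z = 0.2228. That is where the force went to zero, so the bar is on the blank and the tip is in the bore. Now I'll slide the rod down.

```bash
python3 -m creep '[[[0,0,-0.2,0,0,0,-0.7],[0,0,-0.4,0,0,0,-0.7],[0,0,-0.6,0,0,0,-0.7],[0,0,-0.8,0,0,0,-0.7],[0,0,-1,0,0,0,-0.7]]]';python3 -m creep '[[[0,0,-0.1,0,0,0,-0.7],[0,0,-0.2,0,0,0,-0.7],[0,0,-0.3,0,0,0,-0.7],[0,0,-0.4,0,0,0,-0.7],[0,0,-0.4,0,0,0,-0.7]]]'
```

```text
clock: 9.2
position: [0.4646, 0.2615, 0.2127]
ee_rot: [-3.035, -0.811, -0.001]
force: [-0.0, -0.8, 4.0]
width: 0.264
clock: 9.7
position: [0.4645, 0.2615, 0.2087]
ee_rot: [-3.035, -0.811, -0.0]
force: [0.9, -0.2, 3.3]
width: 0.26
```

```bash
for i in 1 ; do python3 -m creep '[[[0,0,-0.1,0,0,0,-0.7],[0,0,-0.2,0,0,0,-0.7],[0,0,-0.3,0,0,0,-0.7],[0,0,-0.3,0,0,0,-0.7]]]'; done; python3 -m creep '[[[0,0,-0.1,0,0,0,-0.7],[0,0,-0.2,0,0,0,-0.7],[0,0,-0.3,0,0,0,-0.7],[0,0,-0.3,0,0,0,-0.7]]]'
```

```text
clock: 10.1
position: [0.4645, 0.2615, 0.2056]
ee_rot: [-3.035, -0.811, -0.0]
force: [0.7, -1.4, 3.0]
width: 0.26
clock: 10.5
position: [0.4644, 0.2615, 0.2026]
ee_rot: [-3.035, -0.811, -0.0]
force: [1.8, -1.1, 3.2]
width: 0.261
```

```bash
python3 -m creep '[[[0,0,-0.1,0,0,0,-0.7],[0,0,-0.2,0,0,0,-0.7],[0,0,-0.3,0,0,0,-0.7],[0,0,-0.3,0,0,0,-0.7]]]'
```

```text
clock: 10.9
position: [0.4644, 0.2615, 0.1996]
ee_rot: [-3.035, -0.811, -0.0]
force: [1.9, -0.0, 2.5]
width: 0.258
```

```bash
python3 -m creep '[[[0,0,-0.1,0,0,0,-0.7],[0,0,-0.2,0,0,0,-0.7],[0,0,-0.3,0,0,0,-0.7],[0,0,-0.3,0,0,0,-0.7]]]'
```

```text
clock: 11.3
position: [0.4644, 0.2614, 0.1966]
ee_rot: [3.035, 0.811, -0.0]
force: [2.0, -0.4, 2.8]
width: 0.258
```

```bash
python3 -m creep '[[[0,0,-0.1,0,0,0,-0.7],[0,0,-0.2,0,0,0,-0.7],[0,0,-0.3,0,0,0,-0.7],[0,0,-0.3,0,0,0,-0.7]]]'
```

```text
clock: 11.7
position: [0.4644, 0.2614, 0.1936]
ee_rot: [3.035, 0.811, -0.0]
force: [2.6, -0.5, 3.2]
width: 0.261
```

```bash
python3 -m creep '[[[0,0,-0.1,0,0,0,-0.7],[0,0,-0.2,0,0,0,-0.7],[0,0,-0.2,0,0,0,-0.7]]]'
```

```text
clock: 12.0
position: [0.4644, 0.2614, 0.1916]
ee_rot: [3.035, 0.811, -0.0]
force: [2.4, 1.0, 3.9]
width: 0.258
```

```bash
python3 -m creep '[[[0.1,0,-0.1,0,0,0,-0.7],[0.1,0,-0.2,0,0,0,-0.7],[0.1,0,-0.2,0,0,0,-0.7]]]'
```

```text
clock: 12.3
position: [0.4647, 0.2614, 0.1893]
ee_rot: [3.035, 0.811, -0.002]
force: [-1.9, -0.0, 3.4]
width: 0.259
```

```bash
python3 -m creep '[[[0,0,-0.1,0,0,0,-0.7],[0,0,-0.2,0,0,0,-0.7],[0,0,-0.2,0,0,0,-0.7]]]'
```

```text
clock: 12.6
position: [0.4649, 0.2615, 0.1875]
ee_rot: [3.035, 0.811, -0.001]
force: [-2.4, 0.3, 3.3]
width: 0.257
```

```bash
python3 -m creep '[[[-0.05,0,-0.1,0,0,0,-0.7],[-0.05,0,-0.2,0,0,0,-0.7],[-0.05,0,-0.3,0,0,0,-0.7],[-0.05,0,-0.3,0,0,0,-0.7]]]'
```

```text
clock: 13.0
position: [0.4648, 0.2614, 0.1846]
ee_rot: [3.035, 0.811, -0.0]
force: [-2.4, -0.6, 2.6]
width: 0.258
```

```bash
python3 -m creep '[[[0,0,-0.1,0,0,0,-0.7],[0,0,-0.2,0,0,0,-0.7],[0,0,-0.2,0,0,0,-0.7]]]'
```

```text
clock: 13.3
position: [0.4648, 0.2614, 0.1826]
ee_rot: [3.035, 0.811, -0.0]
force: [-2.7, -0.9, 4.2]
width: 0.257
```

```bash
python3 -m creep '[[[0,0,-0.1,0,0,0,-0.7],[0,0,-0.2,0,0,0,-0.7],[0,0,-0.2,0,0,0,-0.7]]]'
```

```text
clock: 13.6
position: [0.4648, 0.2614, 0.1806]
ee_rot: [3.035, 0.811, -0.0]
force: [-4.2, 0.1, 3.6]
width: 0.264
```

```bash
python3 -m creep '[[[-0.05,0,-0.1,0,0,0,-0.7],[-0.05,0,-0.2,0,0,0,-0.7],[-0.05,0,-0.2,0,0,0,-0.7]]]'
```

```text
clock: 13.9
position: [0.4646, 0.2614, 0.1787]
ee_rot: [3.035, 0.811, 0.001]
force: [-1.7, -0.4, 2.5]
width: 0.259
```

```bash
python3 -m creep '[[[0,0,-0.1,0,0,0,-0.7],[0,0,-0.2,0,0,0,-0.7],[0,0,-0.2,0,0,0,-0.7]]]'; python3 -c "
from h import *
s=arm.observe();print(s['ft_torque'],s['force'])
snap('side','s8')
im=cv2.imread('pics/s8.png')[250:370,150:290];im=cv2.resize(im,None,fx=5,fy=5)
cv2.imwrite('pics/s8c.png',im)"
```

```text
clock: 14.2
position: [0.4646, 0.2614, 0.1767]
ee_rot: [3.035, 0.81, 0.0]
force: [-0.4, -1.2, 3.8]
width: 0.254
[-0.17413934  0.13643886  0.02497325] [-0.37339561 -1.17925806  3.84517658]
```

View pics/s8c.png

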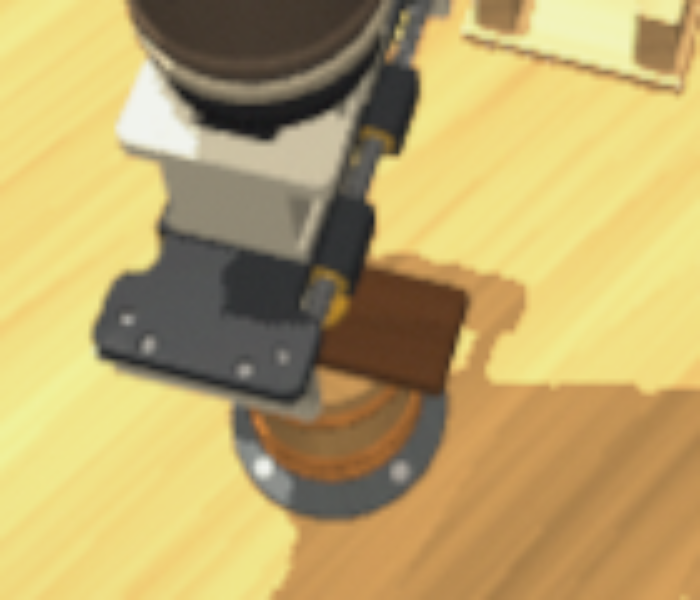

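The bar lies on the blank with the rod well down in the bore. I'll keep pushing.

```bash
python3 -m creep '[[[0,0,-0.1,0,0,0,-0.7],[0,0,-0.2,0,0,0,-0.7],[0,0,-0.2,0,0,0,-0.7]]]'
```

```text
clock: 14.55
position: [0.4646, 0.2614, 0.1747]
ee_rot: [3.035, 0.811, 0.001]
force: [0.0, -0.6, 3.2]
width: 0.26
```

```bash
python3 -m creep '[[[0,0,-0.1,0,0,0,-0.7],[0,0,-0.2,0,0,0,-0.7],[0,0,-0.2,0,0,0,-0.7]]]'
```

```text
clock: 14.85
position: [0.4646, 0.2615, 0.1727]
ee_rot: [3.035, 0.811, 0.0]
force: [0.8, -0.8, 3.5]
width: 0.26
```

```bash
python3 -m creep '[[[0,0,-0.1,0,0,0,-0.7],[0,0,-0.2,0,0,0,-0.7],[0,0,-0.2,0,0,0,-0.7]]]'
```

```text
clock: 15.15
position: [0.4645, 0.2615, 0.1707]
ee_rot: [-3.035, -0.811, -0.0]
force: [1.9, -1.2, 3.9]
width: 0.259
```

```bash
python3 -m creep '[[[0.05,0,-0.1,0,0,0,-0.7],[0.05,0,-0.2,0,0,0,-0.7],[0.05,0,-0.2,0,0,0,-0.7]]]'
```

```text
clock: 15.45
position: [0.4646, 0.2614, 0.1685]
ee_rot: [3.035, 0.811, -0.001]
force: [-0.2, 0.4, 3.7]
width: 0.259
```

```bash
python3 -m creep '[[[0,0,-0.1,0,0,0,-0.7],[0,0,-0.2,0,0,0,-0.7],[0,0,-0.2,0,0,0,-0.7]]]'
```

```text
clock: 15.75
position: [0.4646, 0.2614, 0.1665]
ee_rot: [3.035, 0.811, -0.001]
force: [-1.0, -1.0, 2.8]
width: 0.26
```

```bash
python3 -m creep '[[[0,0,-0.1,0,0,0,-0.7],[0,0,-0.2,0,0,0,-0.7],[0,0,-0.2,0,0,0,-0.7]]]'
```

```text
clock: 16.05
position: [0.4647, 0.2614, 0.1645]
ee_rot: [3.035, 0.811, -0.001]
force: [-1.3, -1.2, 4.3]
width: 0.262
```

```bash
python3 -m creep '[[[0,0,-0.1,0,0,0,-0.7],[0,0,-0.2,0,0,0,-0.7],[0,0,-0.2,0,0,0,-0.7]]]'
```

```text
clock: 16.35
position: [0.4647, 0.2614, 0.1625]
ee_rot: [3.035, 0.811, -0.001]
force: [-1.7, -1.5, 3.0]
width: 0.259
```

```bash
python3 -m creep '[[[0,0,-0.1,0,0,0,-0.7],[0,0,-0.2,0,0,0,-0.7],[0,0,-0.2,0,0,0,-0.7]]]'
```

```text
clock: 16.65
position: [0.4648, 0.2614, 0.1608]
ee_rot: [3.035, 0.811, -0.0]
force: [-3.0, -1.5, 6.1]
width: 0.26
```

```bash
python3 -m creep '[[[0,0,-0.1,0,0,0,-0.7],[0,0,-0.2,0,0,0,-0.7],[0,0,-0.2,0,0,0,-0.7]]]'
```

```text
clock: 16.95
position: [0.4651, 0.2617, 0.1593]
ee_rot: [-3.035, -0.811, -0.001]
force: [-4.0, -1.6, 11.5]
width: 0.261
```

```bash
python3 -m creep '[[[-0.05,0,0.1,0,0,0,-0.7],[-0.05,0,0.2,0,0,0,-0.7],[-0.05,0,0.25,0,0,0,-0.7],[-0.05,0,0.25,0,0,0,-0.7]]]'
```

```text
clock: 17.35
position: [0.4647, 0.2616, 0.1614]
ee_rot: [-3.035, -0.811, -0.001]
force: [-0.3, -0.4, 4.3]
width: 0.264
```

```bash
python3 -m creep '[[[0,0,0.1,0,0,0,-0.7],[0,0,0.1,0,0,0,-0.7],[0,0,0.1,0,0,0,-0.4],[0,0,0.1,0,0,0,0],[0,0,0.1,0,0,0,0.2]]]';python3 -m creep '[[[0,0,0,0,0,0,0.2],[0,0,0,0,0,0,0.2],[0,0,0,0,0,0,0.2],[0,0,0,0,0,0,0.2],[0,0,0,0,0,0,0.2]]]'
```

```text
clock: 17.85
position: [0.4643, 0.2613, 0.1621]
ee_rot: [3.035, 0.811, -0.0]
force: [1.1, 0.4, 0.3]
width: 0.424
clock: 18.35
position: [0.4644, 0.2615, 0.1623]
ee_rot: [3.035, 0.811, 0.0]
force: [-0.3, 0.6, -1.5]
width: 0.601
```

```bash
python3 -m creep '[[[0,0,2,0,0,0,0.2],[0,0,4,0,0,0,0.2],[0,0,6,0,0,0,0.2],[0,0,6,0,0,0,-1],[0,0,6,0,0,0,-1]]]' 20;python3 -m creep '[[[-1.5,-1,0,0,0,0,-1],[-3,-3,2,0,0,0,-1],[-4,-6,6,0,0,0,-1],[-6,-7,10,0,0,0,-1],[-6,-7,10,0,0,0,-1]]]';python3 -m creep '[[[0,0,0,0,0,0,-1],[0,0,0,0,0,0,-1]]]'; python3 -c "
from h import *
for n in('side','wrist','top'): snap(n,n[0]+'9')
im=cv2.imread('pics/s9.png')[250:370,150:290];im=cv2.resize(im,None,fx=5,fy=5)
cv2.imwrite('pics/s9c.png',im)"
```

```text
clock: 18.85
position: [0.4645, 0.2614, 0.2223]
ee_rot: [3.035, 0.811, 0.001]
force: [0.2, -0.8, 0.7]
width: 0.474
clock: 19.35
position: [0.4042, 0.1912, 0.326]
ee_rot: [3.035, 0.809, 0.009]
force: [0.6, 1.3, -0.6]
width: 0.04
clock: 19.55
position: [0.4041, 0.1911, 0.3209]
ee_rot: [3.035, 0.811, -0.003]
force: [-1.0, -0.6, -0.9]
width: 0.009
```

View pics/s9c.png

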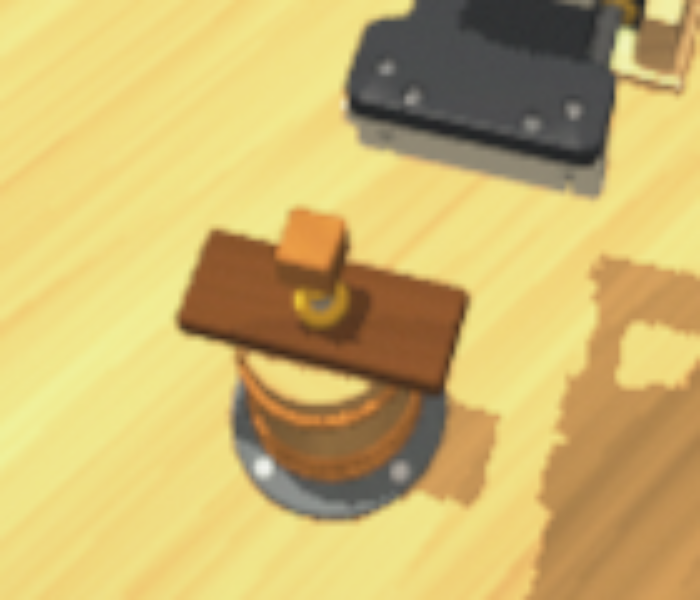

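View pics/w9.png

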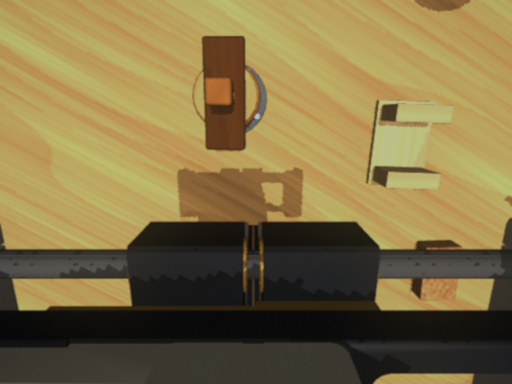

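The gauge stands squarely on the blank. The knob top is at (218.5,91) in the wrist view and (212.6,295.6) in the side view. Next, check its height by triangulation and then by touch.

```bash
python3 - <<'E'
from h import *
np.set_printoptions(precision=4,suppress=True)
S=arm.camera_model("side");W=arm.camera_model("wrist")
a=ray(S,(213,294.5));b=ray(W,(218.5,91),np.load("pics/w9.npy"))
print(tri([a,b]),atz(b,.176))
E
python3 -m creep '[[[2,2,-1,0,0,0,-1],[4,5,-3,0,0,0,-1],[6,7,-6,0,0,0,-1],[6,7,-10,0,0,0,-1],[6,7,-11,0,0,0,-1]]]'
```

```text
(array([0.462 , 0.2591, 0.1835]), [1.6, 1.6]) [0.4631 0.2612 0.176 ]
clock: 20.2
position: [0.4624, 0.2605, 0.2073]
ee_rot: [3.033, 0.812, -0.013]
force: [-0.7, -0.6, 0.2]
width: 0.003
```

```bash
python3 -m creep '[[[0,0,-0.3,0,0,0,-1],[0,0,-0.6,0,0,0,-1],[0,0,-0.8,0,0,0,-1],[0,0,-0.8,0,0,0,-1]]]'; python3 -m creep '[[[0,0,-0.1,0,0,0,-1],[0,0,-0.2,0,0,0,-1],[0,0,-0.3,0,0,0,-1],[0,0,-0.3,0,0,0,-1]]]'
```

```text
clock: 20.6
position: [0.4648, 0.2615, 0.2054]
ee_rot: [-3.035, -0.81, -0.003]
force: [1.1, 0.2, -0.1]
width: 0.007
clock: 21.0
position: [0.4643, 0.2614, 0.2012]
ee_rot: [3.035, 0.811, -0.0]
force: [-0.5, -1.0, 0.3]
width: 0.006
```

```bash
python3 -m creep '[[[0,0,-0.1,0,0,0,-1],[0,0,-0.2,0,0,0,-1],[0,0,-0.2,0,0,0,-1]]]'
```

```text
clock: 21.3
position: [0.4643, 0.2614, 0.199]
ee_rot: [3.035, 0.811, -0.0]
force: [0.4, -0.2, -0.8]
width: 0.002
```

```bash
python3 -m creep '[[[0,0,-0.1,0,0,0,-1],[0,0,-0.2,0,0,0,-1],[0,0,-0.2,0,0,0,-1]]]'
```

```text
clock: 21.6
position: [0.4643, 0.2614, 0.1971]
ee_rot: [3.035, 0.811, -0.0]
force: [0.7, -0.5, -0.1]
width: 0.003
```

```bash
python3 -m creep '[[[0,0,-0.1,0,0,0,-1],[0,0,-0.1,0,0,0,-1],[0,0,-0.1,0,0,0,-1]]]'
```

```text
clock: 21.9
position: [0.4644, 0.2614, 0.1962]
ee_rot: [3.035, 0.811, -0.0]
force: [0.3, -0.2, -0.2]
width: 0.003
```

```bash
python3 -m creep '[[[0,0,-0.1,0,0,0,-1],[0,0,-0.1,0,0,0,-1],[0,0,-0.1,0,0,0,-1]]]'
```

```text
clock: 22.2
position: [0.4644, 0.2614, 0.1952]
ee_rot: [3.035, 0.811, -0.0]
force: [0.7, 1.3, 0.1]
width: 0.002
```

```bash
python3 -m creep '[[[0,0,-0.1,0,0,0,-1],[0,0,-0.1,0,0,0,-1],[0,0,-0.1,0,0,0,-1]]]'
```

```text
clock: 22.5
position: [0.4645, 0.2616, 0.1944]
ee_rot: [-3.035, -0.811, -0.0]
force: [-0.1, -0.4, 0.9]
width: 0.003
```

```bash
python3 -m creep '[[[0,0,-0.1,0,0,0,-1],[0,0,-0.1,0,0,0,-1],[0,0,-0.1,0,0,0,-1]]]'
```

```text
clock: 22.8
position: [0.4645, 0.2616, 0.1935]
ee_rot: [-3.035, -0.811, -0.001]
force: [-0.3, -0.1, 4.8]
width: 0.006
```

Touch contact on the knob top is at about TCP z = 0.1947 with the tips shut. The block's top is 13 mm above the pointer, so pushing the block down to TCP z = 0.2077 makes the pointer level. I'll go over there, turning the tool 55° to keep the gripper's body off the post.

```bash
python3 -m creep '[[[0,0,4,0,0,0,-1],[0,0,9,0,0,0,-1],[0,-3,14,0,0,3,-1],[1,-7,17,0,0,9,-1],[2,-11,17,0,0,15,-1]]]';python3 -m creep '[[[1,-4,0,0,0,6,-1],[2,-8,0,0,0,12,-1],[3,-12,0,0,0,18,-1],[4,-16,0,0,0,24,-1],[5,-20,0,0,0,30,-1]]]';python3 -m creep '[[[1,-3,0,0,0,5,-1],[2,-6,0,0,0,10,-1],[2,-8,0,0,0,10,-1],[2,-8,0,0,0,10,-1],[2,-8,0,0,0,10,-1]]]'; python3 -c "
from h import *
print(arm.observe()['joints'])
for n in('side','wrist','top'): snap(n,n[0]+'10')"
```

```text
clock: 23.3
position: [0.4849, 0.1528, 0.3673]
ee_rot: [-2.898, -1.212, -0.01]
force: [2.3, 0.2, -0.0]
width: 0.006
clock: 23.8
position: [0.5342, -0.0503, 0.363]
ee_rot: [-2.49, -1.916, 0.001]
force: [0.4, -0.1, -0.8]
width: 0.008
clock: 24.3
position: [0.5541, -0.1284, 0.3628]
ee_rot: [-2.318, -2.119, 0.0]
force: [0.0, 0.4, -0.0]
width: 0.004
[ 0.56819483  0.33392395 -0.59930504  1.48243828  0.18854785  1.38435729
 -0.13013666]
```

View pics/w10.png

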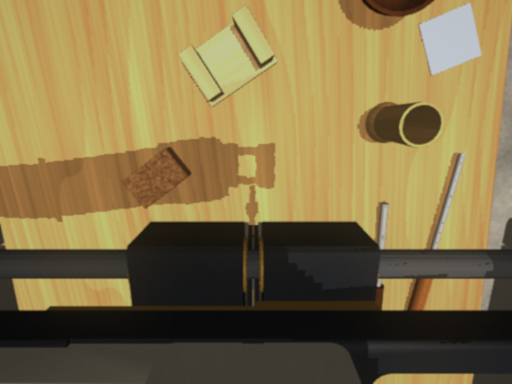

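View pics/s10.png

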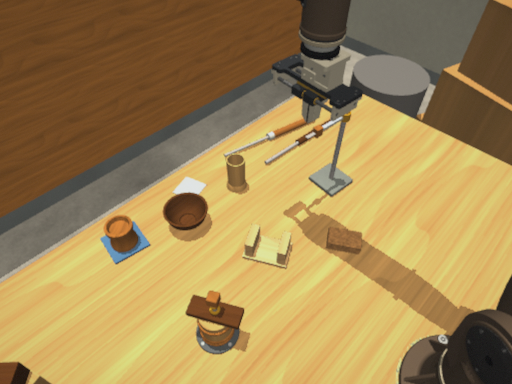

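```bash
python3 - <<'E'
from h import *
np.set_printoptions(precision=4,suppress=True)
S=arm.camera_model("side");T=arm.camera_model("top")
for z in(.265,.278): print(z,atz(ray(S,(318.2,127.8)),z),atz(ray(T,(329.4,179)),z))
x=R.from_rotvec(arm.observe()["ee_rot"]).as_matrix();print(arm.observe()["position"],np.degrees(np.arctan2(x[1,0],x[0,0])))
E
python3 - <<'E'
import cv2,numpy as np
def crop(n,x,y,w,h,k):
    im=cv2.imread(f"pics/{n}0.png")[y:y+h,x:x+w]
    return cv2.resize(im,None,fx=k,fy=k,interpolation=cv2.INTER_CUBIC)
cv2.imwrite("pics/c11.png",np.hstack([crop("side",303,115,35,35,11),np.clip(crop("top",310,165,35,35,11).astype(float)*1.6,0,255).astype(np.uint8)]))
E
```

```text
0.265 [ 0.5762 -0.2077  0.265 ] [ 0.5774 -0.2086  0.265 ]
0.278 [ 0.5674 -0.1936  0.278 ] [ 0.5747 -0.206   0.278 ]
[ 0.5543 -0.127   0.3634] 85.0227968712521
```

View pics/c11.png

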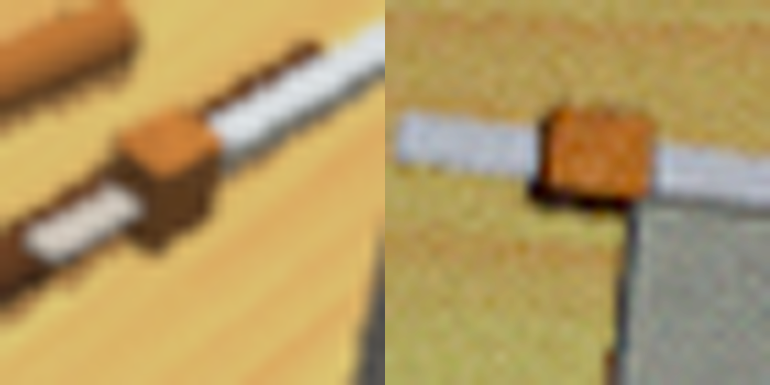

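```bash
python3 -m creep '[[[1,-4,0,0,0,0,-1],[2,-7,0,0,0,0,-1],[2.3,-8.2,-1,0,0,0,-1],[2.3,-8.2,-4,0,0,0,-1],[2.3,-8.2,-6,0,0,0,-1]]]';python3 -m creep '[[[0,0,0,0,0,0,-1],[0,0,0,0,0,0,-1],[0,0,-0.2,0,0,0,-1],[0,0,-0.4,0,0,0,-1],[0,0,-0.4,0,0,0,-1]]]'; python3 -c "
from h import *
for n in('side','top'): snap(n,n[0]+'12')
a=cv2.imread('pics/s12.png')[70:190,280:380];b=cv2.imread('pics/t12.png')[130:230,290:400]
cv2.imwrite('pics/c12.png',np.hstack([cv2.resize(a,(400,480)),cv2.resize(b,(400,480))]))"
```

```text
clock: 24.95
position: [0.577, -0.2095, 0.3014]
ee_rot: [-2.316, -2.121, 0.0]
force: [-0.0, -0.6, -0.1]
width: 0.005
clock: 25.45
position: [0.5776, -0.2104, 0.2997]
ee_rot: [2.317, 2.12, 0.001]
force: [-0.2, -0.1, 0.2]
width: 0.001
```

View pics/c12.png

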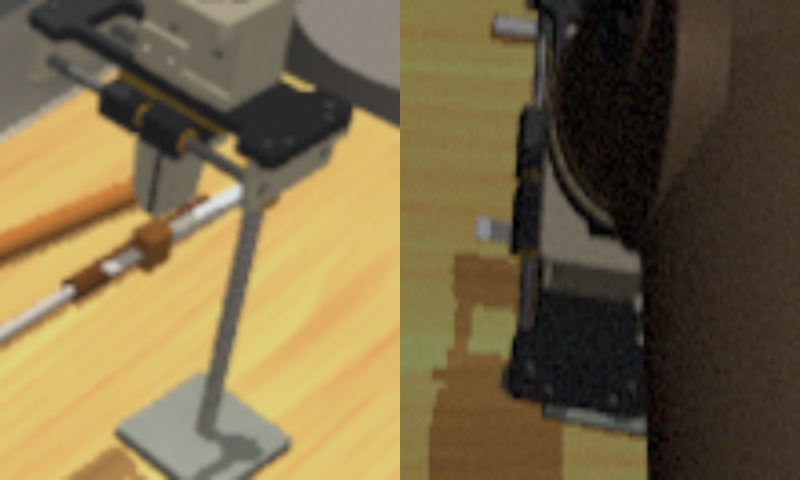

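The side crop shows the fingertips just above the block (tips at (155,210), block at (150,240)). The body is clear of the post. Going down until contact.

```bash
python3 -m creep '[[[0,0,-0.2,0,0,0,-1],[0,0,-0.4,0,0,0,-1],[0,0,-0.6,0,0,0,-1],[0,0,-0.6,0,0,0,-1]]]'
```

```text
clock: 25.95
position: [0.5772, -0.2106, 0.2928]
ee_rot: [-2.318, -2.12, 0.001]
force: [0.5, -0.4, -0.3]
width: 0.007
```

```bash
python3 -m creep '[[[0,0,-0.2,0,0,0,-1],[0,0,-0.4,0,0,0,-1],[0,0,-0.4,0,0,0,-1]]]'
```

```text
clock: 26.25
position: [0.5772, -0.2105, 0.2888]
ee_rot: [-2.318, -2.12, 0.0]
force: [-0.3, -0.6, -0.3]
width: 0.002
```

```bash
python3 -m creep '[[[0,0,-0.2,0,0,0,-1],[0,0,-0.4,0,0,0,-1],[0,0,-0.4,0,0,0,-1]]]'
```

```text
clock: 26.55
position: [0.5772, -0.2105, 0.2849]
ee_rot: [-2.318, -2.12, 0.0]
force: [-0.7, -0.7, -0.7]
width: 0.003
```

```bash
python3 -m creep '[[[0,0,-0.1,0,0,0,-1],[0,0,-0.2,0,0,0,-1],[0,0,-0.3,0,0,0,-1],[0,0,-0.3,0,0,0,-1]]]'; python3 -c "
from h import *
for n in('side',): snap(n,n[0]+'13')
a=cv2.imread('pics/s13.png')[100:170,290:360]
cv2.imwrite('pics/c13.png',cv2.resize(a,None,fx=8,fy=8,interpolation=2))"
```

```text
clock: 26.95
position: [0.5774, -0.2105, 0.2824]
ee_rot: [2.318, 2.12, 0.0]
force: [-1.1, -0.7, 2.5]
width: 0.004
```

View pics/c13.png

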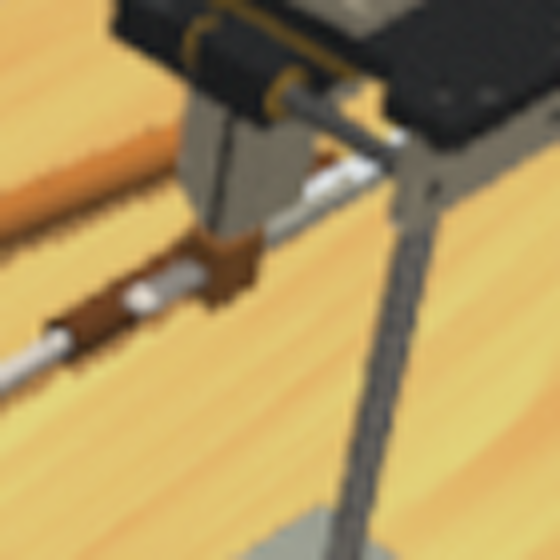

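The fingertips sit on the block's top, and contact is at about TCP z = 0.2825. Pushing the block down.

```bash
python3 -m creep '[[[0,0,-0.2,0,0,0,-1],[0,0,-0.5,0,0,0,-1],[0,0,-0.9,0,0,0,-1],[0,0,-1.3,0,0,0,-1],[0,0,-1.5,0,0,0,-1]]]'
```

```text
clock: 27.5
position: [0.5774, -0.2106, 0.2667]
ee_rot: [-2.318, -2.121, -0.0]
force: [-0.2, -0.2, 3.9]
width: 0.008
```

```bash
python3 -m creep '[[[0,0,-0.5,0,0,0,-1],[0,0,-1,0,0,0,-1],[0,0,-1.5,0,0,0,-1],[0,0,-2,0,0,0,-1],[0,0,-2.5,0,0,0,-1]]]';python3 -m creep '[[[0,0,-0.5,0,0,0,-1],[0,0,-1,0,0,0,-1],[0,0,-1.5,0,0,0,-1],[0,0,-2,0,0,0,-1],[0,0,-2.3,0,0,0,-1]]]';python3 -m creep '[[[0,0,0,0,0,0,-1],[0,0,0,0,0,0,-1]]]'
```

```text
clock: 28.0
position: [0.5774, -0.2105, 0.2418]
ee_rot: [2.318, 2.121, 0.0]
force: [-1.6, 0.3, 4.1]
width: 0.005
clock: 28.5
position: [0.5774, -0.2106, 0.2187]
ee_rot: [-2.318, -2.121, -0.0]
force: [0.3, -0.1, 4.5]
width: 0.003
clock: 28.7
position: [0.577, -0.2105, 0.2187]
ee_rot: [-2.317, -2.12, 0.001]
force: [0.3, -0.2, -0.9]
width: 0.003
```

```bash
python3 -m creep '[[[0,0,-0.2,0,0,0,-1],[0,0,-0.4,0,0,0,-1],[0,0,-0.6,0,0,0,-1],[0,0,-0.8,0,0,0,-1],[0,0,-0.8,0,0,0,-1]]]';python3 -m creep '[[[0,0,-0.1,0,0,0,-1],[0,0,-0.2,0,0,0,-1],[0,0,-0.2,0,0,0,-1],[0,0,-0.2,0,0,0,-1]]]'
```

```text
clock: 29.2
position: [0.5772, -0.2106, 0.2109]
ee_rot: [-2.318, -2.12, 0.0]
force: [0.2, 1.4, -0.6]
width: 0.005
clock: 29.6
position: [0.5773, -0.2106, 0.2091]
ee_rot: [-2.318, -2.121, 0.0]
force: [-1.6, 0.5, 1.9]
width: 0.012
```

```bash
python3 -m creep '[[[0,0,-0.05,0,0,0,-1],[0,0,-0.1,0,0,0,-1],[0,0,-0.1,0,0,0,-1]]]'
```

```text
clock: 29.9
position: [0.5774, -0.2106, 0.2082]
ee_rot: [2.318, 2.121, 0.0]
force: [-2.8, -0.1, 4.1]
width: 0.007
```

```bash
python3 -m creep '[[[0,0,-0.05,0,0,0,-1],[0,0,-0.05,0,0,0,-1],[0,0,-0.05,0,0,0,-1]]]'; python3 -m creep '[[[0,0,0.3,0,0,0,-1],[0,0,2,0,0,0,-1],[0,0,6,0,0,0,-1],[0,0,10,0,0,0,-1],[0,2,15,0,0,0,-1]]]'
```

```text
clock: 30.2
position: [0.5773, -0.2106, 0.2077]
ee_rot: [-2.318, -2.121, 0.0]
force: [-2.3, 0.7, 3.9]
width: 0.004
clock: 30.7
position: [0.5767, -0.1948, 0.3545]
ee_rot: [-2.322, -2.115, 0.003]
force: [0.3, -0.4, -0.4]
width: 0.006
```

Released. Now I'll back away to check visually.

```bash
python3 -m creep '[[[-3,0,0,0,0,-7,-1],[-6,0,0,0,0,-14,-1],[-9,0,0,0,0,-21,-1],[-12,0,0,0,0,-28,-1],[-15,0,0,0,0,-35,-1]]]'; python3 -m creep '[[[0,-1,0,0,0,-7,-1],[0,-2,0,0,0,-14,-1],[0,-2,0,0,0,-20,-1],[0,-2,0,0,0,-20,-1],[0,-2,0,0,0,-20,-1]]]';python3 -c "
from h import *
for n in('side','wrist','top'): print(snap(n,n[0]+'14')['position'])"
python3 -m creep '[[[0,3,0,0,0,0,-1],[0,7,0,0,0,0,-1],[0,10,0,0,0,0,-1],[0,10,0,0,0,0,-1],[0,10,0,0,0,0,-1]]]';python3 -c "
from h import *
for n in('wrist',): snap(n,n[0]+'15')
def c(n,x,y,w,h,k): return cv2.resize(cv2.imread(f'pics/{n}.png')[y:y+h,x:x+w],None,fx=k,fy=k,interpolation=2)
cv2.imwrite('pics/w1415.png',cv2.resize(np.hstack([cv2.imread('pics/w14.png'),cv2.imread('pics/w15.png')]),None,fx=.78,fy=.78))
cv2.imwrite('pics/c14s.png',np.hstack([c('s14',285,100,60,100,6),c('s14',180,280,60,100,6)]))
cv2.imwrite('pics/c14t.png',np.hstack([c('t14',300,155,70,70,5),c('t14',110,200,70,70,5)]))"
```

```text
clock: 31.2
position: [0.4264, -0.1918, 0.3542]
ee_rot: [2.851, 1.318, 0.001]
force: [0.3, -0.3, 0.3]
width: 0.007
clock: 31.7
position: [0.4276, -0.2117, 0.3542]
ee_rot: [3.034, 0.817, 0.0]
force: [-0.1, 0.3, 0.8]
width: 0.004
[ 0.42758305 -0.21167075  0.35418844]
[ 0.42756198 -0.21166048  0.35418839]
[ 0.42752102 -0.21167302  0.35415616]
clock: 32.35
position: [0.4275, -0.1117, 0.3543]
ee_rot: [3.033, 0.815, 0.0]
force: [-0.1, -0.7, 0.2]
width: 0.003
```

View pics/w1415.png

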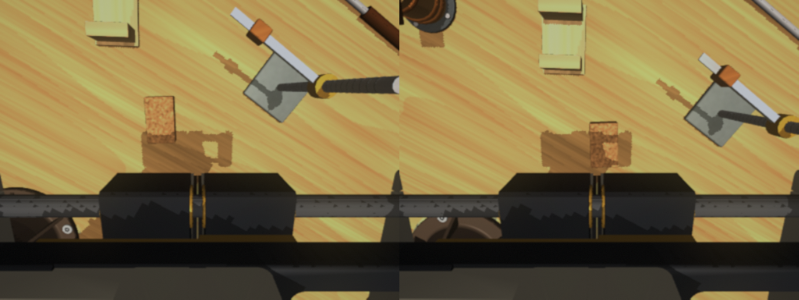

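View pics/c14s.png

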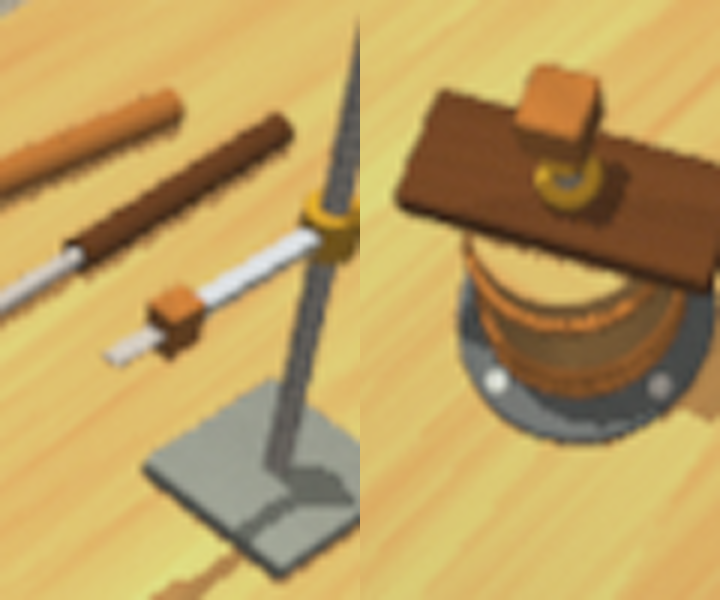

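View pics/c14t.png

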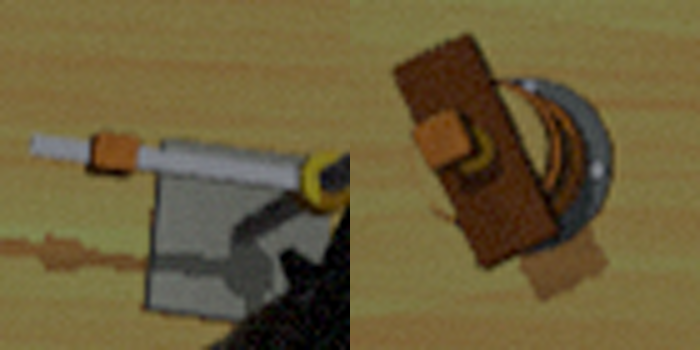

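Run:
```python
from h import *
np.set_printoptions(precision=4,suppress=True)
def c(n,x,y,w,h,k): return cv2.resize(cv2.imread(f'pics/{n}.png')[y:y+h,x:x+w],None,fx=k,fy=k,interpolation=2)
cv2.imwrite('pics/c15.png',np.hstack([c('w14',285,0,70,70,5),c('w15',375,60,70,70,5)]))
S=arm.camera_model("side");T=arm.camera_model("top")
for k,a,b in [("blocktop",(314.2,150.2),(323.1,185.3)),("tip",(303.5,159.2),(306.3,184)),("knobtop",(213.2,296.2),(128.3,227.3))]:
    print(k,tri([ray(S,a),ray(T,b)]))
```

```text
blocktop (array([ 0.5778, -0.209 ,  0.1874]), [0.0, 0.0])
tip (array([ 0.5815, -0.1696,  0.1783]), [0.1, 0.1])
knobtop (array([0.463 , 0.2579, 0.1738]), [1.1, 1.1])
```

View pics/c15.png

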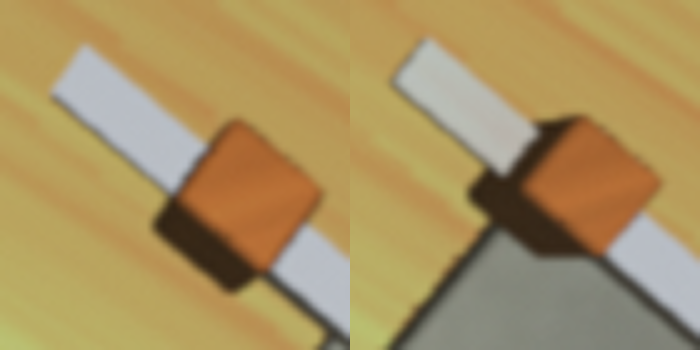

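Run:
```python
from h import *
np.set_printoptions(precision=4,suppress=True)
W=arm.camera_model("wrist");A=np.load("pics/w14.npy");B=np.load("pics/w15.npy")
for k,a,b in [("blocktop",(335,38.7),(423.4,96.9)),("tip",(298.5,13.7),(386.7,71.5))]:
    print(k,tri([ray(W,a,A),ray(W,b,B)]))
s=arm.observe();print(s["clock"],s["position"],s["force"])
```

```text
blocktop (array([ 0.5787, -0.2078,  0.1898]), [0.1, 0.1])
tip (array([ 0.5833, -0.1684,  0.1769]), [0.2, 0.2])
32.4 [ 0.4274 -0.1126  0.3542] [-1.1275 -0.2071 -0.0497]
```

```bash
python3 -c "
from h import *
print(arm.sign_off())"
```

```text
the job is handed in; nothing more can be done
None
```

The gauge is standing on the blank with its rod bottomed in the bore, and the pointer is set level with the top of its knob. I handed the job in at about 32 s, with the arm clear of everything.

**What I did**
- I took the gauge from its cradle by the knob and set its crossbar flat across the blank's mouth with the rod in the bore.
- I slid the rod down at about 3–4 N until the force rose. The highest wrist reading was 11.5 N, so the push on the bottom stayed under about 13 N. Then I backed off and let go.
- I touched the knob's top with shut fingertips, which gave z ≈ 0.178 m and a bore depth of about 72 mm.
- I pushed the marker's grip block down by its top face to the matching height, 13 mm above the knob's top, and withdrew. I did not pinch the block.

**Last checks**
- **Pointer height:** By touch the pointer is at z ≈ 0.178 m, level with the knob's top. Two wrist views agree, giving 0.177 m for the tip and 0.190 m for the block's top.
- **Disagreement:** The side and top cameras gave 0.174 m for the knob's top, 0.178 m for the pointer tip and 0.187 m for the block's top. Those cameras also read about 4 mm low on the blank and the post, so I went by the touch measurement.
- **Pointer start:** The pointer was not at the top of its travel at the start. It was already about 12 mm down, by both touch and the cameras.
- **Other objects:** I never went near the bowl, the tube or the cork block, and saw no change in the pictures. I did not measure their positions again at the end.

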